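Bring out the cup's tray, close the others

TASK

The three find trays in the rail rack were left ajar. With the fingertips, gently push the two trays without the bronze cup fully home, and draw the tray with the cup out along its rail to its end stop by hooking a fingertip behind its front lip, without pinching that lip or pressing on its front. Do not touch or lift the finds in the trays, and leave the things standing around where they are.

Things in the scene. Friction and masses are not known exactly. Their poses are not given: they have to be found in the camera images.
- rack: fixed aluminium rail rack with three trays. Origin on the table top under the middle of the closed trays; -x is the way trays draw out (roughly to the robot), +y left, z up. Bay centres at y = +0.100 (left), 0, -0.100 m (right). Base 12 mm thick, 324 mm wide, x -75 to +117 mm; guide rails 30 mm high; back plate 45 mm high
- tray_left (a joint): left tray, how far it is drawn out, m: 0 = fully home, 0.140 = at its end stop; about 2 N of friction, stays where left. Light wood, 200 mm long, 92 mm wide, floor 16 mm and side walls 38 mm above the table. From the front: lip, empty finger pocket (56 mm long, 84 mm wide), cross wall 4 mm thick (37 mm above the table), find compartment 130 mm long
- tray_left_lip (a point): middle of the top edge of the left tray's front lip, on its inner face (the face to hook, looking to rack +x), 40 mm above the table; at rack x = -0.094 m when home, moves with the tray; the pocket reaches from here 56 mm to rack +x and 24 mm down. Lip 9 mm thick with its facing
- tray_left_front (a point): middle of the outer face of the steel facing (92 mm wide, 28 mm high, 3 mm thick) on the front of the left tray's lip, 26 mm above the table; looks to the robot (rack -x); at rack x = -0.103 m when home, 9 mm in front of the lip's inner face
- tray_mid (a joint): middle tray, how far it is drawn out, m: 0 = fully home, 0.140 = at its end stop; about 2 N of friction, stays where left. Light wood, 200 mm long, 92 mm wide, floor 16 mm and side walls 38 mm above the table. From the front: lip, empty finger pocket (56 mm long, 84 mm wide), cross wall 4 mm thick (37 mm above the table), find compartment 130 mm long
- tray_mid_lip (a point): middle of the top edge of the middle tray's front lip, on its inner face (the face to hook, looking to rack +x), 40 mm above the table; at rack x = -0.094 m when home, moves with the tray; the pocket reaches from here 56 mm to rack +x and 24 mm down. Lip 9 mm thick with its facing
- tray_mid_front (a point): middle of the outer face of the steel facing (92 mm wide, 28 mm high, 3 mm thick) on the front of the middle tray's lip, 26 mm above the table; looks to the robot (rack -x); at rack x = -0.103 m when home, 9 mm in front of the lip's inner face
- tray_right (a joint): right tray, how far it is drawn out, m: 0 = fully home, 0.140 = at its end stop; about 2 N of friction, stays where left. Light wood, 200 mm long, 92 mm wide, floor 16 mm and side walls 38 mm above the table. From the front: lip, empty finger pocket (56 mm long, 84 mm wide), cross wall 4 mm thick (37 mm above the table), find compartment 130 mm long
- tray_right_lip (a point): middle of the top edge of the right tray's front lip, on its inner face (the face to hook, looking to rack +x), 40 mm above the table; at rack x = -0.094 m when home, moves with the tray; the pocket reaches from here 56 mm to rack +x and 24 mm down. Lip 9 mm thick with its facing
- tray_right_front (a point): middle of the outer face of the steel facing (92 mm wide, 28 mm high, 3 mm thick) on the front of the right tray's lip, 26 mm above the table; looks to the robot (rack -x); at rack x = -0.103 m when home, 9 mm in front of the lip's inner face
- bronze_cup: small dark footed bronze bowl-shaped cup, 57 mm across, 31 mm tall; origin at its underside; stands loose in one of the three trays
- ring_foot: pale glass foot ring of a beaker, 60 mm across, 22 mm tall; origin at its underside; loose in another tray
- bracelet_2: flat dark open bronze bracelet, 55x59x9 mm; origin at its underside; loose in the third tray
- amber_vial: brown glass vial with white cap, 38 mm across, 67 mm tall, on the table just left of where the trays come out; bystander; origin at the centre of its underside
- white_vial: white plastic vial, 38 mm across, 56 mm tall, on the table left of the rack; bystander; origin at the centre of its underside
- camera: small grey camera, 43x94x62 mm, on the table left of the rack; bystander; origin at the centre of its underside
- petri: clear round dish, 92 mm across, 22 mm tall, on the table to the left; bystander; origin at the centre of its underside
- pen: ballpoint pen, 145 mm long, on the table at the right front; bystander; origin at the centre of its underside
Mind the look-alikes: they are no part of the job. There is more than one size of the ring_foot; the job needs the middle-sized. What is shaped like the bronze_cup but green or turquoise is not meant.

How it is judged:
At the end, for the whole second after the job is handed in: The tray that holds the bronze cup is drawn out at least 132 mm (stop at 140 mm), the other two are within 6 mm of fully home, all trays are at rest, and the three finds lie upright and at rest in their own trays (((y of bronze_cup in the frame of rack above 0.05 m and value of joint tray_left above 0.132 m and value of joint each of tray_mid, tray_right below 0.006 m) or (y of bronze_cup in the frame of rack between -0.05 and 0.05 m and value of joint tray_mid above 0.132 m and value of joint each of tray_left, tray_right below 0.006 m) or (y of bronze_cup in the frame of rack below -0.05 m and value of joint tray_right above 0.132 m and value of joint each of tray_left, tray_mid below 0.006 m)) and velocity of joint tray_left between -0.01 and 0.01 m/s and velocity of joint tray_mid between -0.01 and 0.01 m/s and velocity of joint tray_right between -0.01 and 0.01 m/s and x of bronze_cup in the frame of rack below -0.05 m and height (world z) of bronze_cup between 0.008 and 0.024 m and angle between each of bronze_cup, ring_foot, bracelet_2's own z axis and vertical below 0.25 rad and linear speed of each of bronze_cup, ring_foot, bracelet_2 below 0.02 m/s and height (world z) of ring_foot between 0.008 and 0.024 m and height (world z) of bracelet_2 between 0.008 and 0.024 m and x of each of ring_foot, bracelet_2 in the frame of rack above -0.02 m); the robot touches nothing.
It fails at once if the front of the bronze cup's tray is pressed (its lip pinched or pushed instead of hooked from behind) ((y of bronze_cup in the frame of rack above 0.05 m and contact force between the fingers and tray_left_c6 above 3 N) or (y of bronze_cup in the frame of rack between -0.05 and 0.05 m and contact force between the fingers and tray_mid_c6 above 3 N) or (y of bronze_cup in the frame of rack below -0.05 m and contact force between the fingers and tray_right_c6 above 3 N)).
It fails at once if the robot touches a find in a tray (contact force between any of the fingers, the arm and bronze_cup above 1 N or contact force between any of the fingers, the arm and ring_foot above 1 N or contact force between any of the fingers, the arm and bracelet_2 above 1 N).
It fails at once if a find is lifted or tipped over (height (world z) of any of bronze_cup, ring_foot, bracelet_2 above 0.035 m or angle between any of bronze_cup, ring_foot, bracelet_2's own z axis and vertical above 0.5 rad).
It fails at once if a tray is jerked or slammed (faster than 0.6 m/s) (velocity of joint any of tray_left, tray_mid, tray_right above 0.6 m/s or velocity of joint any of tray_left, tray_mid, tray_right below -0.6 m/s).
It fails at once if a bystander is moved by more than 20 mm (distance of any of amber_vial, white_vial, camera, petri, pen from where it was at the start of the episode above 0.02 m).
It also fails if it takes over 45 s, if anything falls off the work surface, if the arm or the gripper's body presses on something with over 40 N, if the wrist force passes 120 N, or if a joint passes its speed limit or range.

ROBOT

A 6-joint arm with a two-finger parallel gripper is mounted at the origin on a cart in front of the work surface, level with it; the furniture and walls round the work are solid. World frame = base frame: x ahead of the robot, y to its left, z up, the work surface at z = 0. Lengths are in m, angles in rad, forces in N, time in s.
With the tool pointing down it reaches from about 0.3 to 0.875 m from the base axis. Payload 6.4 kg.
Tool frame: the origin (TCP) lies at the very end of the fingers, on their centre line; the grasp point (between the pads) lies behind it (pinch_z is the z of the grasp point in the tool frame, in m); z points along the fingers, x is the direction in which the jaws open and shut, and the axes are right-handed (so a half turn about z gives the same grasp; the last joint's range is limited). The gripper opens to 85 mm and grips with 20 to 120 N. Pads are 22 mm wide; open, the fingers measure 114 mm over their backs; the gripper's body (76 mm by 85 mm) begins 54 mm behind the grasp point. The pads swing forward as they close: fully open they stand 13 mm farther back than shut.
Start: joints at [-1.386, 0.181, 1.607, -0, 1.354, -0.206], TCP at [0.219, -0.532, 0.231] pointing down, gripper open.
Joint ranges: [-2.99, 2.99], [-0.89, 2.07], [0.3, 2.58], [-1.14, 4.28], [0, 2.63], [-3.12, 3.12]. Speed limits (rad/s): [2.57, 2.57, 3.01, 3.14, 3.14, 3.14].

INTERFACE

Orientations are given as a unit quaternion [x, y, z, w].
In Python, from plant import * gives the robot as it stands. Calls block until the motion is done:
- move_pose(position, orientation): joint-space move of the TCP to a pose.
- move_l(position, feed=0.15, ori=None): straight line of the TCP; ori=None keeps the orientation; feed is the mean speed in m/s.
- move_joints(angles): joint-space move.
- grip(opening, f_grip=None): finger opening in m; f_grip is the grip in N (None keeps the last); returns when the fingers have stopped.
- dwell(seconds).
- solve_ik(position, orientation): joint angles nearest the present ones, or None.
- state(): the state.
- read_camera(name): name is "side" or "top"; returns a dict with "pixels" (400x640x3 uint8, blue, green, red), "camera_matrix" (3x3 intrinsics, pixels), "dist" ([k1, k2, p1, p2, k3] as OpenCV has them; the pictures are not rectified), "cam_to_world" (4x4, takes a point from camera to world coordinates). Camera axes: x right, y down, z forward; pixel columns grow to the right and rows downward; lengths in m; the calibration is good to about 2 mm. A picture is of the moment at which its call begins. There is no depth.
A pose or a line that the arm cannot do raises MotionError and nothing moves.
- close_job(): hands the job in, once; it reports no verdict.
The state is a dict: "clock": time; "qpos": joint angles; "dq": joint speeds; "effort": joint torques, N m; "eef_pos": TCP position; "ee_rot": TCP orientation; "contact_force": force on the tool from outside, world axes, zero at the start; "torque": the same for the moment, N m; "gripper_width": finger opening in m.
Only numpy, scipy, OpenCV 4.12 (cv2) and the standard library are available. Lean on these libraries where they do the work, as an engineer would, in place of code of your own. Each camera call takes 0.05 s, during which the arm holds its last target.

## Working session

There is one attempt and no reset: what is moved stays moved. The work goes in short steps, each a Python script; the robot and the scene stay as the last script left them, time stands still between calls to the robot, and variables do not carry over. Pictures are saved under pics/ and viewed, and the job is handed in when it is done.

```bash
ls; mkdir -p pics
python3 - <<'E'
from plant import *
import cv2,pickle
s=state(); print(s)
for n in("side","top"):
    r=read_camera(n); pickle.dump(r,open(f"{n}0.pkl","wb")); cv2.imwrite(f"pics/{n}0.png",r["pixels"]); print(r["camera_matrix"],r["dist"],r["cam_to_world"])
E
```

```text
pics
{'clock': 0.0, 'qpos': array([-1.38627479e+00,  1.81550394e-01,  1.60799488e+00, -2.72753744e-05,
        1.35382628e+00, -2.06319861e-01]), 'dq': array([-0.00045263, -0.00013145, -0.00153104,  0.00055869, -0.00083545,
       -0.00169299]), 'effort': array([-6.54406995e-04, -4.44873941e+01, -3.51337123e+01, -4.27032428e-04,
        8.91941978e-03,  5.74798278e-06]), 'eef_pos': array([ 0.21894898, -0.53108047,  0.23038525]), 'ee_rot': array([ 8.30954526e-01, -5.56339630e-01, -6.31560902e-04, -6.26440781e-04]), 'contact_force': array([-0.73342889, -0.1779107 , -0.22530768]), 'torque': array([ 0.04897992,  0.04426767, -0.04394711]), 'gripper_width': 0.08533367732937516}
[[494.60722609   0.         321.75223095]
 [  0.         494.60722609 193.90873331]
 [  0.           0.           1.        ]] [-0.07812264  0.          0.          0.          0.        ] [[-0.98238409 -0.10589174  0.15397547  0.27374984]
 [-0.18675227  0.58591879 -0.7885574   1.21971626]
 [-0.0067154  -0.80342151 -0.59537281  1.02656431]
 [ 0.          0.          0.          1.        ]]
[[460.3174858    0.         321.60243598]
 [  0.         460.3174858  198.0970231 ]
 [  0.           0.           1.        ]] [-0.10255796  0.          0.          0.          0.        ] [[ 0.0226243  -0.99934261  0.02832826  0.49328799]
 [-0.99944435 -0.02191469  0.02511448 -0.08811858]
 [-0.02447716 -0.02888072 -0.99928313  1.22900852]
 [ 0.          0.          0.          1.        ]]
```

View pics/top0.png

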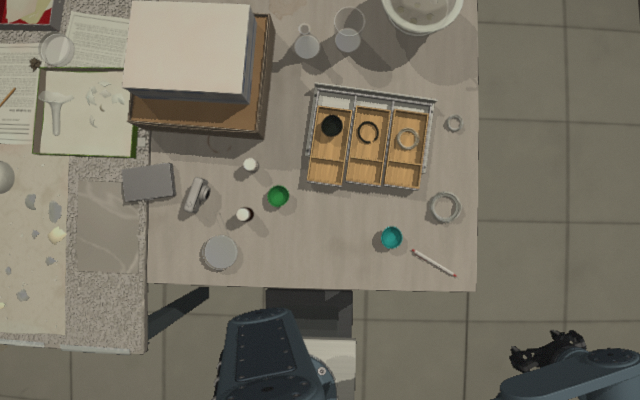

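View pics/side0.png

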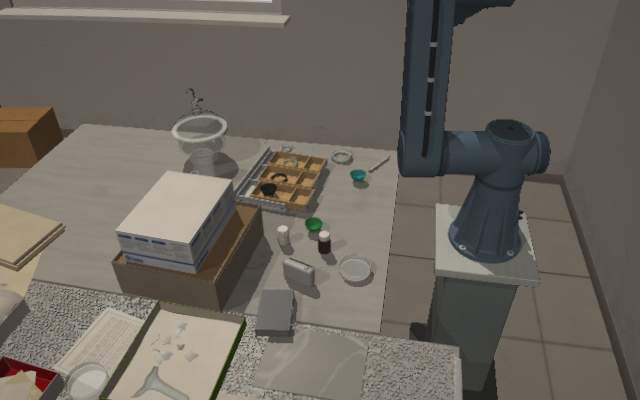

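The dark cup is in the left tray at about (332,125), the bracelet is in the middle at (368,131), and the glass ring is in the right tray at (407,139). I'll enlarge the rack next.

Run:
```python
import cv2
a=cv2.imread("pics/top0.png")[75:200,295:445]; cv2.imwrite("pics/c0.png",cv2.resize(a,None,fx=4.8,fy=4.8,interpolation=cv2.INTER_CUBIC)[:600])
a=cv2.imread("pics/side0.png")[140:220,230:335]; cv2.imwrite("pics/c1.png",cv2.resize(a,None,fx=7,fy=7,interpolation=cv2.INTER_CUBIC))
```

```text
(no output)
```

View pics/c0.png

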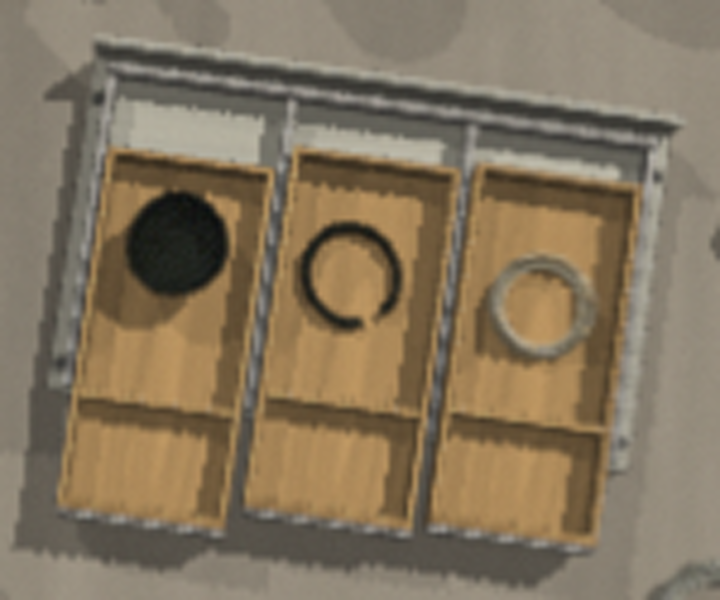

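View pics/c1.png

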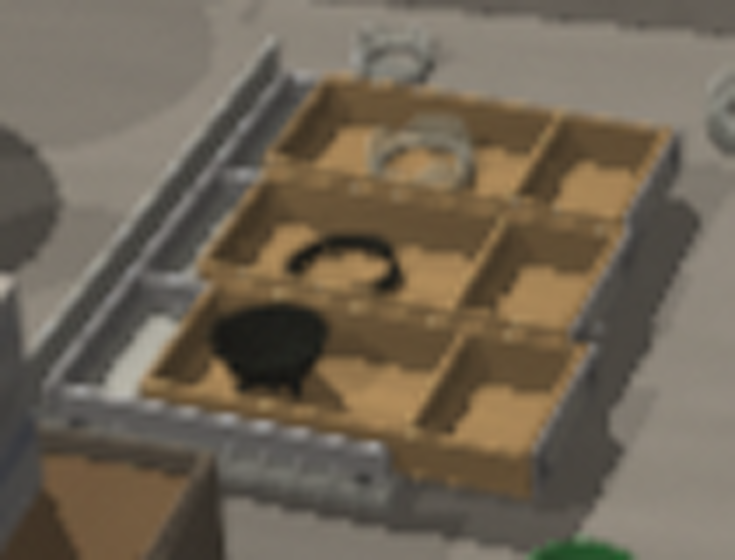

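```bash
cat > h.py <<'E'
import cv2,numpy as np,pickle
def ray(r,uv,z):
    uv=np.array(uv,float).reshape(-1,1,2)
    n=cv2.undistortPoints(uv,r["camera_matrix"],r["dist"]).reshape(-1,2)
    T=r["cam_to_world"]; d=np.c_[n,np.ones(len(n))]@T[:3,:3].T
    return T[:3,3]+d*((z-T[2,3])/d[:,2])[:,None]
def proj(r,P):
    T=np.linalg.inv(r["cam_to_world"]); 
    return cv2.projectPoints(np.array(P,float).reshape(-1,3),cv2.Rodrigues(T[:3,:3])[0],T[:3,3],r["camera_matrix"],r["dist"])[0].reshape(-1,2)
E
python3 - <<'E'
from h import *
r=pickle.load(open("top0.pkl","rb"))
f=lambda L:(np.array(L,float)+.5)/4.8-.5+[295,75]
C=f([(58,510),(225,533),(245,510),(412,534),(428,527),(592,550)])
B=f([(108,150),(273,170),(290,148),(460,172),(475,165),(640,187)])
F=ray(r,C,.040);K=ray(r,B,.038)
print(F[:,:2].round(4),"\n",K[:,:2].round(4))
print("len",np.linalg.norm((F-K)[:,:2],axis=1),"w",[np.linalg.norm((F[i]-F[i+1])[:2]) for i in(0,2,4)])
R=ray(r,f([(52,385),(612,470)]),.03); print("rail front",R[:,:2], np.linalg.norm(R[0]-R[1]))
P=ray(r,f([(98,40),(682,122)]),.045); print("plate",P[:,:2],np.linalg.norm(P[0]-P[1]))
# axes
d=np.vstack([K[i]-F[i] for i in range(6)])[:,:2].mean(0); ya=np.arctan2(d[1],d[0]); 
e=(P[0]-P[1])[:2]; yb=np.arctan2(-e[0],e[1]); e=(R[0]-R[1])[:2]; yc=np.arctan2(-e[0],e[1]);print("yaw",ya,yb,yc)
y=np.mean([ya,yb,yc]);X=np.array([np.cos(y),np.sin(y)]);Y=np.array([-X[1],X[0]])
print("rackx of rail",R[:,:2]@X,"plate",P[:,:2]@X,"tray front",F[:,:2]@X,"back",K[:,:2]@X); print("lat rail",R[:,:2]@Y,"plate",P[:,:2]@Y,"front",F[:,:2]@Y,"back",K[:,:2]@Y)
E
```

```text
[[ 0.5708 -0.0186]
 [ 0.5603 -0.1089]
 [ 0.5729 -0.1194]
 [ 0.562  -0.2095]
 [ 0.5659 -0.2181]
 [ 0.5555 -0.3067]] 
 [[ 0.7681 -0.041 ]
 [ 0.7587 -0.131 ]
 [ 0.771  -0.14  ]
 [ 0.7598 -0.2327]
 [ 0.7639 -0.2408]
 [ 0.754  -0.331 ]]
len [0.19857254 0.19963909 0.19916942 0.19920161 0.19924054 0.19996953] w [np.float64(0.09091111214200488), np.float64(0.09079118617473278), np.float64(0.08929140051558457)]
rail front [[ 0.63971696 -0.01308472]
 [ 0.59981134 -0.31885577]] 0.3083640568636382
plate [[ 0.82718632 -0.0343699 ]
 [ 0.78881289 -0.35222953]] 0.32016755450949363
yaw -0.11327321985102755 -0.12014302370862186 -0.12977468866726605
rackx of rail [0.63661493 0.63392879] plate [0.82528272 0.82557747] tray front [0.56888695 0.56936026 0.58317124 0.58314986 0.58811485 0.58846867] back [0.76745285 0.76898899 0.78231053 0.78234939 0.78735085 0.78843818]
lat rail [ 0.06426847 -0.24408389] plate [ 0.06577941 -0.25438801] front [ 0.05048606 -0.04042382 -0.04932595 -0.14011713 -0.14812299 -0.23741369] back [ 0.05211043 -0.03839023 -0.04586236 -0.13920574 -0.14677742 -0.23747669]
```

```bash
cat >> h.py <<'E'
from scipy.spatial.transform import Rotation as Ro
yaw=-0.115; O=np.array([0.691,-0.178])
X=np.array([np.cos(yaw),np.sin(yaw)]);Y=np.array([-X[1],X[0]])
def w(x,y,z): return np.r_[O+x*X+y*Y,z]
def rk(p): d=np.array(p)[:2]-O; return np.array([d@X,d@Y,p[2]])
def quat(s):
    xt=np.r_[s*Y,0]; zt=np.array([0,0,-1.]); return Ro.from_matrix(np.c_[xt,np.cross(zt,xt),zt]).as_quat()
def fx(s): return float(s["contact_force"][:2]@X)
E
python3 - <<'E'
from h import *
from plant import *
q0=state()["qpos"]
best=None
for s in(1,-1):
    j=solve_ik(w(-.165,-.1,.15),quat(s)); print(s,j)
    if j is not None and(best is None or abs(j-q0).sum()<abs(best[1]-q0).sum()): best=(s,j)
s=best[0]; print(s); open("sgn","w").write(str(s))
for p in [w(-.11,-.1,.02),w(-.11,0,.02),w(-.05,.1,.024),w(-.22,.1,.024),w(-.2,.1,.15)]: print(solve_ik(p,quat(s)))
grip(0.0)
move_pose(w(-.165,-.1,.15),quat(s))
move_l(w(-.165,-.1,.022),0.15)
S=state(); print(S["clock"],rk(S["eef_pos"]),S["contact_force"],S["gripper_width"])
for n in("side","top"):
    r=read_camera(n); a=r["pixels"][120:240,230:430] if n=="side" else r["pixels"][75:275,270:470]
    cv2.imwrite(f"pics/{n}1.png",cv2.resize(a,None,fx=3,fy=3,interpolation=cv2.INTER_CUBIC))
E
```

```text
1 [-6.70273871e-01  2.69121303e-01  1.67426594e+00 -4.44089210e-16
  1.19820541e+00 -2.12607020e+00]
-1 [-6.70273871e-01  2.69121303e-01  1.67426594e+00 -4.44089210e-16
  1.19820541e+00  1.01552246e+00]
-1
[-6.23094049e-01  5.50192362e-01  1.58650054e+00 -4.44089210e-16
  1.00489975e+00  1.06270228e+00]
[-4.73016113e-01  5.08267411e-01  1.65256452e+00 -4.44089210e-16
  9.80760719e-01  1.21278021e+00]
[-2.91558353e-01  5.94148364e-01  1.50599129e+00 -4.44089210e-16
  1.04145300e+00  1.39423797e+00]
[-3.54316016e-01  2.92234601e-01  1.95892257e+00 -4.44089210e-16
  8.90435482e-01  1.33148031e+00]
[-3.44688402e-01  1.20469335e-01  1.85127515e+00 -4.44089210e-16
  1.16984817e+00  1.34110792e+00]
3.3917 [-0.16425484 -0.10061297  0.02297151] [-0.49546536 -0.02510406 -0.86982941] -0.00023900843961636843
```

View pics/top1.png

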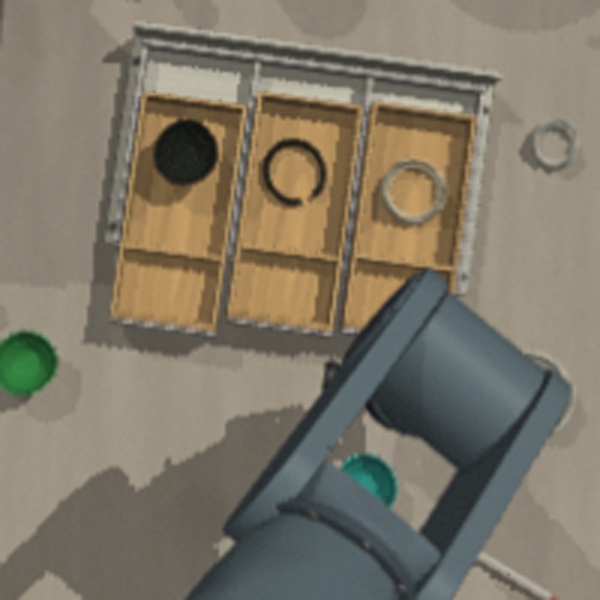

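View pics/side1.png

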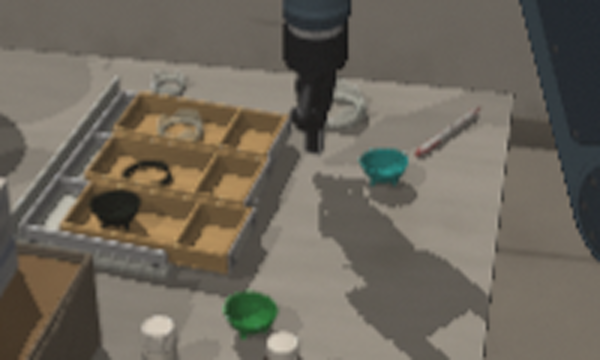

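The fingers are down in front of the right tray (side crop, about (315,145)) and clear of everything. I'll push it home with force monitoring.

```bash
cat >> h.py <<'E'
def push(y,x0,x1,z,step,lim):
    """advance in rack x until |dfx|>lim; returns trace"""
    import plant as p
    f0=fx(p.state()); tr=[]; x=x0; d=np.sign(x1-x0)
    while (x1-x)*d>1e-6:
        x+=d*min(step,abs(x1-x)); p.move_l(w(x,y,z),0.05)
        s=p.state(); f=fx(s)-f0; tr.append((round(float(rk(s["eef_pos"])[0])*1000,1),round(f,1)))
        if abs(f)>lim: break
    print(s["clock"],tr); return x
E
python3 - <<'E'
from h import *
from plant import *
x=push(-.1,-.165,-.106,.022,.002,9)
s=state();print(s["contact_force"],rk(s["eef_pos"]))
E
```

```text
10.7417 [(-162.5, -1.3), (-160.8, -0.1), (-158.9, 0.2), (-156.9, -0.5), (-154.9, -0.7), (-152.9, -0.2), (-150.9, 0.1), (-148.9, -0.3), (-146.9, -0.1), (-144.9, -0.1), (-142.9, -1.0), (-140.9, -0.6), (-138.9, -0.0), (-136.8, -0.1), (-134.9, 0.2), (-132.8, 0.4), (-131.1, -0.8), (-129.1, -2.1), (-126.9, -0.7), (-124.8, -2.0), (-122.7, -1.2), (-120.8, 0.4), (-118.8, -0.1), (-116.8, -1.9), (-114.8, -0.5), (-112.8, -0.9), (-110.8, -1.2), (-110.3, -7.0), (-110.3, -15.4)]
[-15.09830823   1.0111722   11.13885509] [-0.110272   -0.09996892  0.02189336]
```

Home stop was felt at rack x −110.3 mm, after about 20 mm of travel at 2 N, as measured. Middle tray next.

Run:
```python
from h import *
from plant import *
move_l(w(-.15,-.1,.022),.15); move_l(w(-.15,0,.022),.15)
move_l(w(-.136,0,.022),.05)
x=push(0,-.136,-.106,.022,.003,9)
s=state();print(s["contact_force"],rk(s["eef_pos"]))
move_l(w(-.15,0,.022),.15); move_l(w(-.15,0,.09),.2)
move_l(w(-.10,.1,.09),.2)
s=state();print(s["clock"],rk(s["eef_pos"]))
for n in("side","top"):
    r=read_camera(n); pickle.dump(r,open(f"{n}2.pkl","wb"));a=r["pixels"][120:240,230:430] if n=="side" else r["pixels"][75:225,270:470]
    cv2.imwrite(f"pics/{n}2.png",cv2.resize(a,None,fx=4,fy=4,interpolation=cv2.INTER_CUBIC))
```

```text
14.925 [(-133.0, 0.2), (-129.9, 0.1), (-126.7, 0.2), (-123.6, -0.5), (-120.7, 0.1), (-117.6, -0.4), (-114.7, 0.2), (-111.7, 0.1), (-109.9, -5.3), (-109.9, -16.9)]
[-17.28759772   0.15333449  13.05283449] [-1.09878743e-01  7.59039597e-05  2.17255741e-02]
16.5667 [-0.10081496  0.09967468  0.08898032]
```

View pics/top2.png

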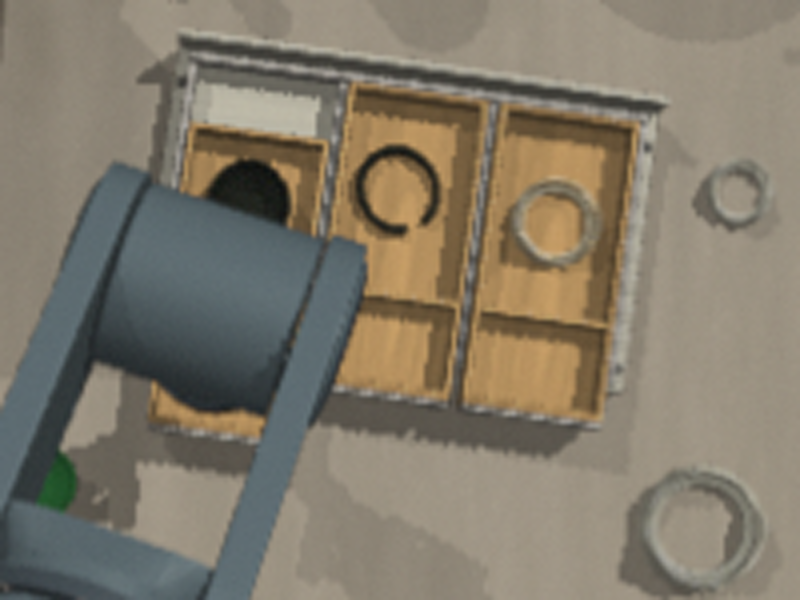

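View pics/side2.png

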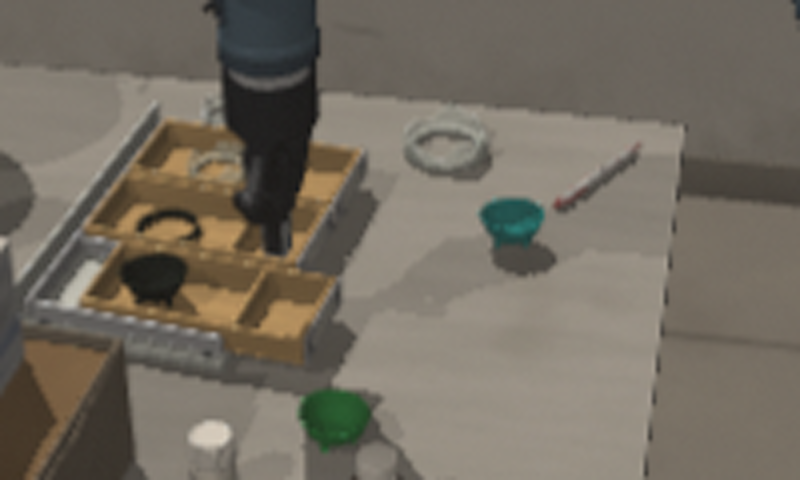

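Middle and right trays are flush with the rack, and the fingertips hang over the left tray's pocket. I'll lower into it and draw.

Run:
```python
from h import *
from plant import *
move_l(w(-.103,.1,.045),.15); move_l(w(-.103,.1,.025),.06)
s=state();print(s["contact_force"],rk(s["eef_pos"]))
if abs(s["contact_force"]).max()<5:
    x=push(.1,-.103,-.215,.025,.006,9)
    if abs(x+.215)<1e-3: x=push(.1,-.215,-.24,.025,.002,9)
s=state();print(s["clock"],s["contact_force"],rk(s["eef_pos"]))
```

```text
[-0.37252662 -0.58703379 -0.33534304] [-0.10330363  0.10009801  0.02459049]
22.65 [(-109.2, 1.0), (-115.4, 0.6), (-121.3, 0.4), (-127.5, 0.3), (-133.6, -0.1), (-139.6, 0.4), (-145.6, -0.3), (-151.6, -0.1), (-157.6, 0.7), (-163.6, 0.4), (-169.6, -0.4), (-175.6, -0.3), (-181.6, 1.1), (-187.6, -0.1), (-193.7, 1.1), (-199.7, 0.5), (-205.6, -0.2), (-211.6, 0.9), (-215.4, 0.1)]
23.4 [(-217.1, 0.5), (-218.6, 4.3), (-218.6, 9.9)]
23.4 [ 9.8528222  -0.02228577 -8.40758139] [-0.21859606  0.09982136  0.02545139]
```

The stop was felt. With a 22 mm finger width, the draw works out to about 139 mm. I'll release, back out and check visually.

Run:
```python
from h import *
from plant import *
move_l(w(-.205,.1,.025),.1); move_l(w(-.205,.1,.2),.2)
j=state()["qpos"].copy(); j[0]-=.75; move_joints(j)
s=state();print(s["clock"],s["contact_force"],s["eef_pos"])
for n in("side","top"):
    r=read_camera(n); pickle.dump(r,open(f"{n}3.pkl","wb"));a=r["pixels"][120:240,230:430] if n=="side" else r["pixels"][80:230,230:430]
    cv2.imwrite(f"pics/{n}3.png",cv2.resize(a,None,fx=4,fy=4,interpolation=cv2.INTER_CUBIC))
    cv2.imwrite(f"pics/{n}3f.png",r["pixels"])
```

```text
26.1083 [ 0.28093521  0.72327931 -0.13729753] [ 0.32741124 -0.37872864  0.19843481]
```

View pics/top3.png

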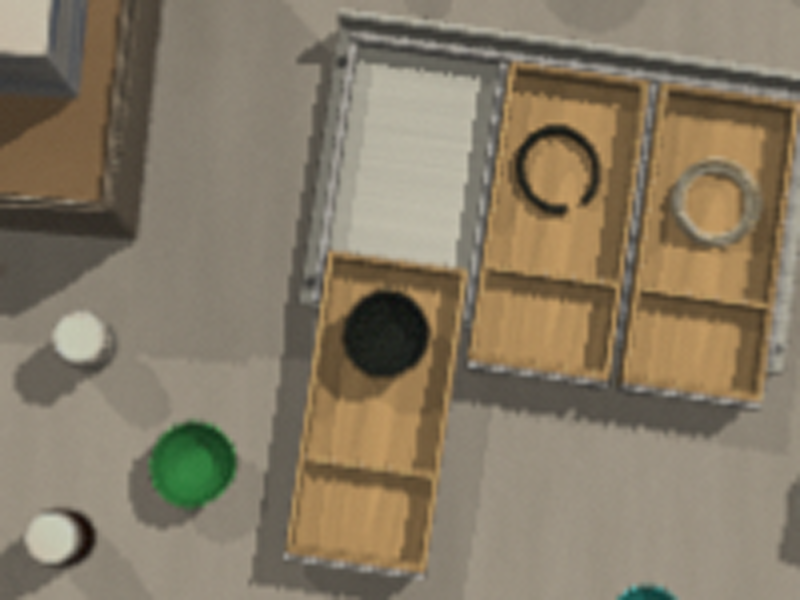

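View pics/side3.png

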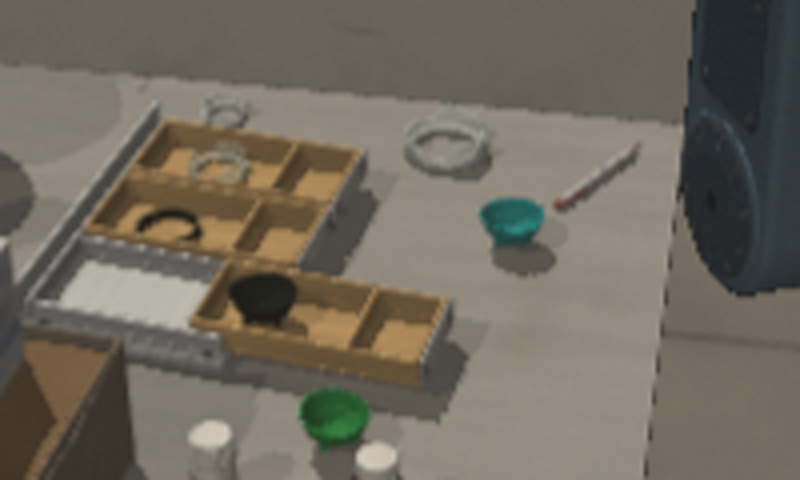

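View pics/top3f.png

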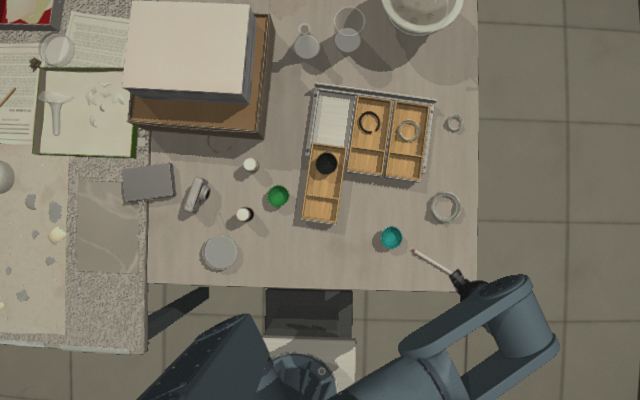

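Run:
```python
from h import *
r=pickle.load(open("top3.pkl","rb"))
f=lambda L:(np.array(L,float)+.5)/4-.5+[230,80]
F=ray(r,f([(286,555),(425,573),(468,366),(610,384),(622,386),(760,406)]),.04)
print((F[:,:2]-O)@X)
K=ray(r,f([(330,255),(467,272),(511,64),(646,84),(661,86),(797,104)]),.038);print((K[:,:2]-O)@X)
```

```text
[-0.2358467  -0.23498404 -0.09866504 -0.09772491 -0.09794849 -0.09854148]
[-0.03880919 -0.03788512  0.10182337  0.10068089  0.1007206   0.10135532]
```

```bash
python3 -c "
from plant import *
s=state();print(s['clock'],s['contact_force'],abs(s['dq']).max());close_job()"
```

```text
26.2083 [-0.80655082 -0.7954928  -0.79318637] 0.0021887576781542597
the job is handed in; nothing more can be done
```

The job is handed in at 26.2 s: the left tray, which holds the bronze cup, is drawn out to its end stop, and the other two trays are fully home.

- **Closed trays:** I pushed the right and middle trays home with shut fingertips. Each met a firm stop (about 15 and 17 N), at nearly the same place. In the last top picture their fronts line up within about 1 mm.
- **Cup tray:** I lowered the fingers into its pocket and drew it by the inside of the lip until the stop was felt at about 10 N. It stands 137 to 139 mm beyond the other two in the picture, and about 139 mm by the arm's own position. I never approached its front.
- **Finds and bystanders:** In the last pictures the cup, bracelet and glass ring sit upright in their trays. The bystanders look unmoved, but I judged that by eye. The arm was clear of everything, with no contact force.

One number disagreed: the rack's position from the first pictures was about 4 mm off in its x direction. I therefore relied on the felt stops and on comparing the trays with each other.

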